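Set the stock tags on the field lab's bottle rack

TASK

Each bin of the bottle rack has a hinged tag in front of it. With a fingertip, push over the tags that are wrong, so that every full bin (all six bottles) has its tag leaning fully over the bin, disc face up, and every other bin has its tag leaning fully away from the bin, bar face up. Leave the bottles in the bins and the other things on the bench where they are.

Things in the scene. Friction and masses are not known exactly. Their poses are not given: they have to be found in the camera images.
- rack: Fixed stock rack 436 mm wide: grey upright board (14 mm thick, top edge 74 mm above the table) with four open bins right behind it. Origin on the table below the middle of the tags' hinge line; x points from board to bins, y along the board. Bin centres at x = 80, y = +-157.5 and +-52.5 mm; bins 124 mm (x) by 98 mm (y), wall 4 mm, inner floor 12 mm and rim 60 mm above the table.
- hinge_a (a point): Middle of the hinge line of tag a, 86 mm above the table, on a small black clip on top of the board in front of one bin (which bin varies). Axes as the rack's: the centre of its own bin lies 80 mm along +x; y runs along the hinge. The clip reaches 6 mm above this point and 12 mm to either side in x. Neighbouring hinges are 105 mm apart.
- tag_a (a joint): Lean of tag a, a white plate 56 mm wide, 4 mm thick, 62 mm from hinge to free edge, 30 g. 0 = upright; positive leans over its bin (stop +0.6 rad, face with black disc up); negative leans to the robot's side (stop -0.6, face with black bar up). Rests at either stop by its weight; pushed past about 0.25 rad beyond upright it falls to the other stop. Takes under 1 N at the edge.
- hinge_b (a point): Middle of the hinge line of tag b, 86 mm above the table, on a small black clip on top of the board in front of one bin (which bin varies). Axes as the rack's: the centre of its own bin lies 80 mm along +x; y runs along the hinge. The clip reaches 6 mm above this point and 12 mm to either side in x. Neighbouring hinges are 105 mm apart.
- tag_b (a joint): Lean of tag b, a white plate 56 mm wide, 4 mm thick, 62 mm from hinge to free edge, 30 g. 0 = upright; positive leans over its bin (stop +0.6 rad, face with black disc up); negative leans to the robot's side (stop -0.6, face with black bar up). Rests at either stop by its weight; pushed past about 0.25 rad beyond upright it falls to the other stop. Takes under 1 N at the edge.
- hinge_c (a point): Middle of the hinge line of tag c, 86 mm above the table, on a small black clip on top of the board in front of one bin (which bin varies). Axes as the rack's: the centre of its own bin lies 80 mm along +x; y runs along the hinge. The clip reaches 6 mm above this point and 12 mm to either side in x. Neighbouring hinges are 105 mm apart.
- tag_c (a joint): Lean of tag c, a white plate 56 mm wide, 4 mm thick, 62 mm from hinge to free edge, 30 g. 0 = upright; positive leans over its bin (stop +0.6 rad, face with black disc up); negative leans to the robot's side (stop -0.6, face with black bar up). Rests at either stop by its weight; pushed past about 0.25 rad beyond upright it falls to the other stop. Takes under 1 N at the edge.
- hinge_d (a point): Middle of the hinge line of tag d, 86 mm above the table, on a small black clip on top of the board in front of one bin (which bin varies). Axes as the rack's: the centre of its own bin lies 80 mm along +x; y runs along the hinge. The clip reaches 6 mm above this point and 12 mm to either side in x. Neighbouring hinges are 105 mm apart.
- tag_d (a joint): Lean of tag d, a white plate 56 mm wide, 4 mm thick, 62 mm from hinge to free edge, 30 g. 0 = upright; positive leans over its bin (stop +0.6 rad, face with black disc up); negative leans to the robot's side (stop -0.6, face with black bar up). Rests at either stop by its weight; pushed past about 0.25 rad beyond upright it falls to the other stop. Takes under 1 N at the edge.
- carrier_full_a: Cardboard carrier 106 x 78 mm, rim 22 mm high, loose in one bin (which one varies); of its six places for small amber bottles with white caps (28 mm across, 58 mm tall, fixed in it) it holds all six bottles: a full bin. Origin at the centre of its underside, within 5 mm of the bin's centre; bottle tops 76 mm above the table. Not to be moved.
- carrier_full_b: Cardboard carrier 106 x 78 mm, rim 22 mm high, loose in one bin (which one varies); of its six places for small amber bottles with white caps (28 mm across, 58 mm tall, fixed in it) it holds all six bottles: a full bin. Origin at the centre of its underside, within 5 mm of the bin's centre; bottle tops 76 mm above the table. Not to be moved.
- carrier_low_a: Cardboard carrier 106 x 78 mm, rim 22 mm high, loose in one bin (which one varies); of its six places for small amber bottles with white caps (28 mm across, 58 mm tall, fixed in it) it holds only one bottle: not full. Origin at the centre of its underside, within 5 mm of the bin's centre; bottle tops 76 mm above the table. Not to be moved.
- carrier_low_b: Cardboard carrier 106 x 78 mm, rim 22 mm high, loose in one bin (which one varies); of its six places for small amber bottles with white caps (28 mm across, 58 mm tall, fixed in it) it holds only two bottles: not full. Origin at the centre of its underside, within 5 mm of the bin's centre; bottle tops 76 mm above the table. Not to be moved.
- reagent_bottle: Bystander: amber bottle with red cap, 84 mm across, 190 mm tall, standing at the left. Origin at the centre of its underside.
- cylinder_glass: Bystander: glass measuring cylinder 130 mm tall, 30 mm across, foot 56 mm, standing at the right. Origin at the centre of its underside.
- marker: Bystander: marker pen 128 mm long, 15 mm thick, lying on the table between robot and rack, roughly along y. Origin on its underside, 50 mm from the plain end.

How it is judged:
By the outcome, as a careful person would: the job done as asked, in the order asked, and still so for the second after the job is handed in, with the robot touching nothing.
It also fails if it takes over 48 s, if anything falls off the work surface, if the arm or the gripper's body presses on something with over 40 N, if the wrist force passes 120 N, or if a joint passes its speed limit or range.

ROBOT

A 6-joint arm with a two-finger parallel gripper is mounted at the origin on the work surface. World frame = base frame: x ahead of the robot, y to its left, z up, the work surface at z = 0. Lengths are in m, angles in rad, forces in N, time in s.
With the tool pointing down it reaches from about 0.35 to 0.975 m from the base axis. Payload 4.9 kg.
Tool frame: the origin (TCP) lies midway between the tips of the shut fingers; the grasp point (between the pads) lies 19 mm behind it; z points along the fingers, y is the line along which they close (so a half turn about z gives the same grasp; the last joint's range is limited). The gripper opens to 85 mm and grips with 20 to 120 N. Pads are 22 mm wide; open, the fingers measure 114 mm over their backs; the gripper's body (76 mm by 85 mm) begins 54 mm behind the grasp point. The pads swing forward as they close: fully open they stand 13 mm farther back than shut.
Start: joints at [1.152, 0.053, 1.613, -0, 1.476, -0.119], TCP at [0.185, 0.597, 0.231] pointing down, gripper open.
Joint ranges: [-3.01, 3.01], [-1.01, 2.22], [0.06, 2.58], [-1.02, 4.17], [0.09, 2.62], [-3.14, 3.14]. Speed limits (rad/s): [2.57, 2.57, 3.14, 3.14, 3.14, 3.14].

INTERFACE

Orientations are given as a unit quaternion [w, x, y, z].
In Python, from plant import manip, vision, sensors, workorder gives the robot as it stands (manip), with the cameras (vision), the readings (sensors) and the job (workorder).
- The arm moves only by the tool shift_gripper, called after "Request:" in YAML: its name, and indented under it one key for each argument. Schema: {"type":"object","properties":{"steps":{"type":"object","properties":{"aperture":{"type":"array","items":{"type":"number"},"minItems":1,"maxItems":5},"tx":{"type":"array","items":{"type":"number"},"minItems":1,"maxItems":5},"ty":{"type":"array","items":{"type":"number"},"minItems":1,"maxItems":5},"tz":{"type":"array","items":{"type":"number"},"minItems":1,"maxItems":5},"rx":{"type":"array","items":{"type":"number"},"minItems":1,"maxItems":5},"ry":{"type":"array","items":{"type":"number"},"minItems":1,"maxItems":5},"rz":{"type":"array","items":{"type":"number"},"minItems":1,"maxItems":5}},"additionalProperties":false,"required":["aperture","tx","ty","tz","rx","ry","rz"]},"only":{"type":"string"},"quiet":{"type":"boolean"},"lines":{"type":"string"}},"required":["steps"],"additionalProperties":false}. steps is an object with one list for each field, all of the same length, 1 to 5, a row being the entries at one place: aperture (the opening from 0.0 (shut) to 1.0 (fully open)), tx, ty, tz (the shift in fractions of the full range, 1 being 1 m), rx, ry, rz (a rotation vector in shares of 4 rad (1.0 is 4 rad)); each row shifts and turns the commanded pose from where the row before left it, along the tool's axes as they then stand; what a row does not reach is not made up. A row lasts 1/8 s, in which the tool goes at most 0.0625 m and 0.188 rad, less where a joint would pass 70% of its speed; a pose out of reach is approached as far as the arm can. The fingers move at their own pace and stop on an object; the grip force is fixed at half the most. Time passes only in rows, so rows that do not move let the fingers close. The tool returns the time, the measured TCP pose, the force, the opening and the grip force at its end. only (a regular expression) keeps the lines of the reply that match it, lines (a string "A,B") keeps lines A to B, and quiet returns only ok. A shift or turn number past 1, either way, is cut back to 1. Input that does not fit is refused with a message, and nothing moves.
- sensors.state(): the state, without advancing time (a new reading comes with each control period).
- vision.grab_frame(name): name is "scene" or "top" or "wrist"; returns the picture (480x640x3 uint8, red, green, blue); there is no depth.
- vision.camera_params(name): a dict with "intrinsics" (3x3 intrinsics, pixels), "xyz" and "orientation" of the camera in the world. Camera axes: x right, y down, z forward; pixel columns grow to the right and rows downward; lengths in m; the calibration is good to about 2 mm. A picture is of the moment at which its call begins: read the wrist's pose just before it. camera_params takes no time and is no camera call; for the wrist camera it gives the pose at the moment of the call.
- workorder.job_done(): hands the job in; it is judged then, once.
The state is a dict: "time": time; "joint_pos": joint angles; "joint_vel": joint speeds; "joint_efforts": joint torques, N m; "tool_pos": TCP position; "tool_rot": TCP orientation; "contact_force": force on the tool from outside, world axes, zero at the start; "ft_torque": the same for the moment, N m; "gripper_width": opening from 0.0 (shut) to 1.0 (fully open); "grasp_force": force on a finger pad.
Only numpy, scipy, OpenCV 4.12 (cv2) and the standard library are available. Lean on these libraries where they do the work, as an engineer would, in place of code of your own. Each camera call takes 0.05 s, during which the arm holds its last target. There are 200 camera calls.

## Working session

There is one attempt and no reset: what is moved stays moved. The work goes in short steps, Python scripts to look and compute and a tool call to move; the robot and the scene stay as the last step left them, time stands still between calls to the robot, and variables do not carry over. Pictures are saved under pics/ and viewed, at most 10 in all, crops included, and the job is handed in when it is done.

```bash
mkdir -p pics; ls; python3 - <<'E'
from plant import manip, vision, sensors, workorder
import cv2
for n in ("top","scene"):
    im=vision.grab_frame(n); cv2.imwrite(f"pics/{n}0.png",im[:,:,::-1]); print(n,vision.camera_params(n))
s=sensors.state(); print(s["time"],s["tool_pos"],s["tool_rot"],s["gripper_width"])
E
```

```text
pics
plant.py
top {'intrinsics': array([[569.532483  ,   0.        , 313.18761061],
       [  0.        , 569.532483  , 239.21035465],
       [  0.        ,   0.        ,   1.        ]]), 'xyz': array([0.27096487, 0.02924559, 1.24665018]), 'orientation': array([-0.07882944,  0.72368883, -0.68157842,  0.07423782])}
scene {'intrinsics': array([[564.91607063,   0.        , 332.30365792],
       [  0.        , 564.91607063, 241.96889819],
       [  0.        ,   0.        ,   1.        ]]), 'xyz': array([ 1.12417597, -0.61308339,  1.11974741]), 'orientation': array([-0.31502738,  0.88553237,  0.31879051, -0.12232249])}
0.1 [0.18433271 0.59662859 0.23021256] [-2.44865169e-04  1.49344675e-01  9.88784794e-01 -8.59937671e-04] 0.9990491154337175
```

View pics/top0.png

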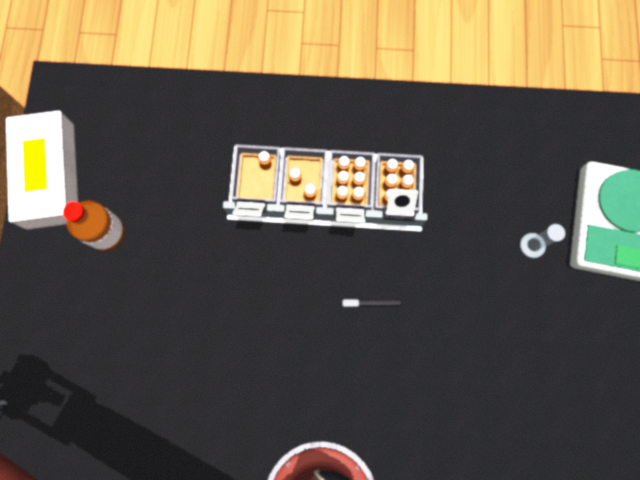

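View pics/scene0.png

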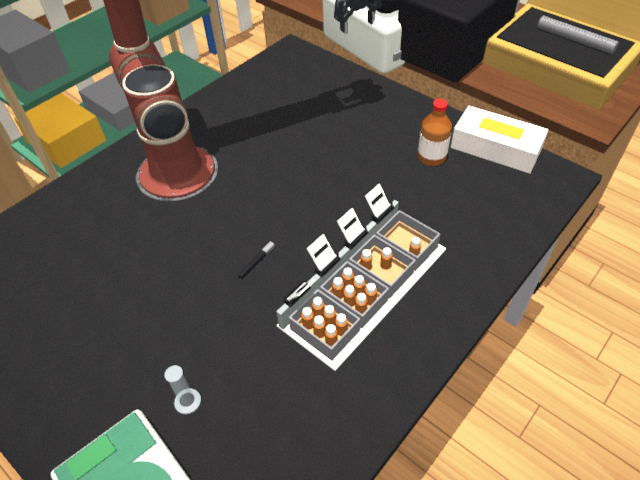

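The top view shows the bins, from left to right, holding 1, 2, 6 and 6 bottles. The three left tags seem to lean away, and the right one (disc at 402,201) leans over its bin. Tag 3 (350,213) therefore looks wrong. I'll zoom in to confirm the counts and leans, and to get pixels for locating the rack.

```bash
python3 - <<'E'
import cv2
a=cv2.imread("pics/top0.png")[135:240,215:435]; b=cv2.imread("pics/scene0.png")[175:370,265:455]
cv2.imwrite("pics/topz.png",cv2.resize(a,None,fx=3.6,fy=3.6,interpolation=cv2.INTER_CUBIC))
cv2.imwrite("pics/scenez.png",cv2.resize(b,None,fx=3,fy=3,interpolation=cv2.INTER_CUBIC))
E
```

```text
(no output)
```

View pics/topz.png

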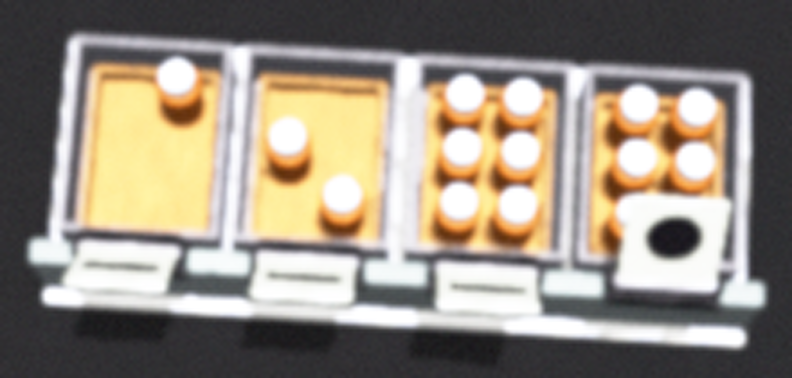

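View pics/scenez.png

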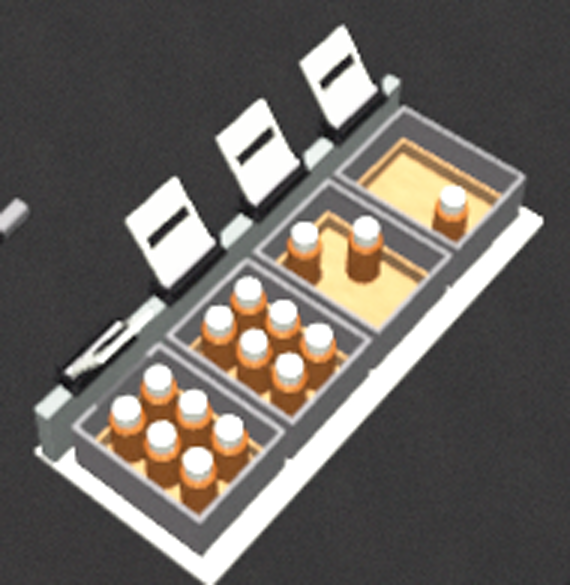

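Both close-ups agree. Bins 1 and 2 hold 1 and 2 bottles with the bar face up, which is correct. Bin 3 holds six bottles but its tag shows the bar (crop 487,290), so it is wrong. Bin 4 holds six with the disc up, which is correct. Now I'll fit the rack pose.

```bash
cat > h.py <<'E'
import numpy as np
from plant import manip, vision, sensors, workorder
from scipy.spatial.transform import Rotation as R
rot=lambda q:R.from_quat(np.roll(q,-1))
def proj(c,P):
    p=rot(c["orientation"]).inv().apply(P-c["xyz"]); u=p@c["intrinsics"].T; return u[:,:2]/u[:,2:]
E
python3 - <<'E'
from h import *
from scipy.optimize import least_squares
s6,c6=62*np.sin(.6),62*np.cos(.6)
# board ends, tag 1-3 free edge corners, tag 4 free edge corners (rack mm)
P=[(0,218,74),(0,-218,74)];U=[(29,252),(765,294)]
for y,u in ((157.5,[(66,286),(165,293)]),(52.5,[(252,298),(351,303)]),(-52.5,[(438,305),(538,312)])):
    for d,p in zip((28,-28),u): P.append((-s6,y+d,86+c6));U.append(p)
for d,p in zip((28,-28),((627,197),(730,199))): P.append((s6,-157.5+d,86+c6));U.append(p)
P=np.array(P)/1e3; U=np.array(U)/3.6+[215-.5,135-.5]
c=vision.camera_params("top")
W=lambda v,P:R.from_euler("z",v[2]).apply(P)+[v[0],v[1],0]
f=least_squares(lambda v:(proj(c,W(v,P))-U).ravel(),[.7,0,0],loss="soft_l1")
v=f.x; print(v,np.round(proj(c,W(v,P))-U,1).tolist())
# check against scene: board ends and tag3 free edge corners, bin corners
cs=vision.camera_params("scene")
print(np.round((proj(cs,W(v,P))-[265,175])*3))
h=W(v,np.array([[0,-.0525,.086]]))[0]; print("hinge3",h)
s=sensors.state(); T=rot(s["tool_rot"])
# tool: x axis along rack -x, z down
G=R.from_matrix(np.array([[-np.cos(v[2]),-np.sin(v[2]),0],[-np.sin(v[2]),np.cos(v[2]),0],[0,0,-1]]).T.T)
print("rotvec tool",(T.inv()*G).as_rotvec(), T.as_matrix().round(3).tolist())
for x,z in ((-.10,.22),(-.075,.115),(.03,.115)):
    w=W(v,np.array([[x,-.0525,z]]))[0]; print(x,z,w,"from now: tool(after turn)",G.inv().apply(w-s["tool_pos"]), "dist tool now",T.inv().apply(w-s["tool_pos"]))
E
```

```text
[0.59308414 0.02439196 0.00521484] [[0.1, 0.6], [-0.2, -0.3], [-0.6, 0.1], [-0.3, -0.3], [-0.2, -0.4], [0.1, -0.4], [0.2, 0.4], [0.3, -0.1], [0.9, -0.2], [-0.2, 0.7]]
[[387.  76.]
 [ 36. 416.]
 [334.  25.]
 [293.  64.]
 [255.  99.]
 [210. 140.]
 [169. 178.]
 [120. 222.]
 [148. 312.]
 [ 96. 363.]]
hinge3 [ 0.59335792 -0.02810732  0.086     ]
rotvec tool [-0.00172527 -0.00049613 -0.30502584] [[-0.955, 0.295, -0.001], [0.295, 0.955, -0.002], [0.0, -0.002, -1.0]]
-0.1 0.22 [ 0.49335928 -0.0286288   0.22      ] from now: tool(after turn) [-0.30576176 -0.62686041  0.01021256] dist tool now [-0.47990736 -0.50607946  0.0110011 ]
-0.075 0.115 [ 0.51835894 -0.02849843  0.115     ] from now: tool(after turn) [-0.33076176 -0.62686041  0.11521256] dist tool now [-0.50377721 -0.49838529  0.1159822 ]
0.03 0.115 [ 0.62335751 -0.02795088  0.115     ] from now: tool(after turn) [-0.43576176 -0.62686041  0.11521256] dist tool now [-0.60393032 -0.46685198  0.11590349]
```

The fit residuals are under 1 px, and the scene camera agrees to about 4 mm. Turning the tool to square it with the rack, shutting the fingers and heading for the point in front of tag 3.

Careful with the scale: turns go in shares of 4 rad. That gives: -0.1525 rad is -0.0381.

Request:
shift_gripper:
  steps: {"aperture":[0,0,0,0,0],"tx":[0,0,-0.022,-0.022,-0.022],"ty":[0,0,-0.045,-0.045,-0.045],"tz":[0,0,0,0,0],"rx":[0,0,0,0,0],"ry":[0,0,0,0,0],"rz":[-0.0381,-0.0381,0,0,0]}

```text
time: 0.72
tool_pos: [0.2515, 0.4609, 0.2306]
tool_rot: [-0.0, -0.003, 1.0, -0.0]
contact_force: [1.2, -0.8, 0.8]
gripper_width: 0.0
grasp_force: 0.0
```

Request:
shift_gripper:
  steps: {"aperture":[0,0,0,0,0],"tx":[-0.022,-0.022,-0.022,-0.022,-0.022],"ty":[-0.045,-0.045,-0.045,-0.045,-0.045],"tz":[0,0,0,0,0],"rx":[0,0,0,0,0],"ry":[0,0,0,0,0],"rz":[0,0,0,0,0]}

```text
time: 1.35
tool_pos: [0.3626, 0.2364, 0.2309]
tool_rot: [-0.0, -0.003, 1.0, -0.0]
contact_force: [0.0, 0.6, 0.1]
gripper_width: 0.006
grasp_force: 0.0
```

Request:
shift_gripper:
  steps: {"aperture":[0,0,0,0,0],"tx":[-0.022,-0.022,-0.022,-0.022,0],"ty":[-0.045,-0.045,-0.045,-0.045,0],"tz":[0,0,0,0,0],"rx":[0,0,0,0,0],"ry":[0,0,0,0,0],"rz":[0,0,0,0,0]}

```text
time: 1.98
tool_pos: [0.4519, 0.0561, 0.2308]
tool_rot: [-0.001, -0.0, 1.0, -0.0]
contact_force: [-0.2, 0.6, -0.2]
gripper_width: -0.003
grasp_force: 0.0
```

Request:
shift_gripper:
  steps: {"aperture":[0,0,0,0,0],"tx":[-0.022,-0.022,0,0,0],"ty":[-0.042,-0.042,0,0,0],"tz":[0,0,0.058,0.058,0],"rx":[0,0,0,0,0],"ry":[0,0,0,0,0],"rz":[0,0,0,0,0]}

```text
time: 2.6
tool_pos: [0.4911, -0.0235, 0.1097]
tool_rot: [-0.006, -0.003, 1.0, 0.001]
contact_force: [-0.3, -0.3, 0.6]
gripper_width: -0.001
grasp_force: 0.0
```

Request:
shift_gripper:
  steps: {"aperture":[0,0,0,0,0],"tx":[-0.015,-0.015,-0.015,-0.01,0],"ty":[0,0,0,0,0],"tz":[-0.003,0,0,0,0],"rx":[0,0,0,0,0],"ry":[0,0,0,0,0],"rz":[0,0,0,0,0]}

```text
time: 3.22
tool_pos: [0.552, -0.025, 0.1192]
tool_rot: [0.001, -0.003, 1.0, -0.0]
contact_force: [-0.5, 0.3, 0.5]
gripper_width: 0.0
grasp_force: 0.0
```

Request:
shift_gripper:
  steps: {"aperture":[0,0,0,0,0],"tx":[-0.012,-0.012,-0.012,-0.012,0],"ty":[0,0,0,0,0],"tz":[0,0,0,0,0],"rx":[0,0,0,0,0],"ry":[0,0,0,0,0],"rz":[0,0,0,0,0]}

```text
time: 3.85
tool_pos: [0.5997, -0.0248, 0.1183]
tool_rot: [0.0, -0.003, 1.0, -0.0]
contact_force: [-0.5, 0.1, 0.7]
gripper_width: -0.001
grasp_force: 0.0
```

```bash
python3 -c "
from plant import manip, vision, sensors, workorder
import cv2
im=vision.grab_frame('scene');cv2.imwrite('pics/s1.png',cv2.resize(im[175:370,265:455],None,fx=3,fy=3)[:,:,::-1])"
```

```text
(no output)
```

View pics/s1.png

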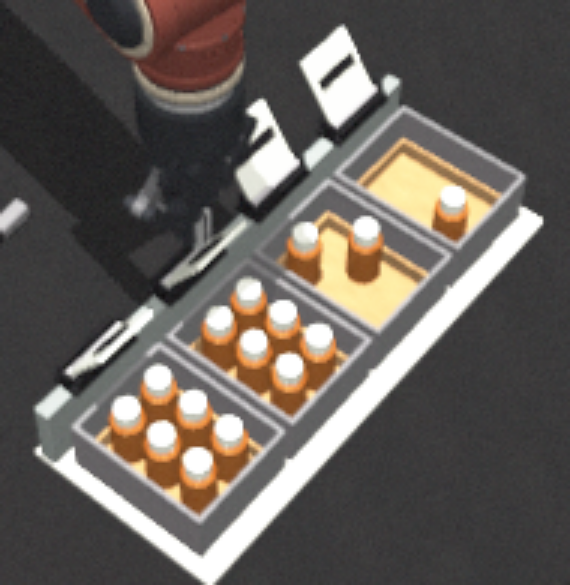

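The picture shows tag 3 (crop 205,250) now lying over its bin like tag 4. Tag 2 still has its bar up, partly hidden by the gripper. Backing straight away, then up.

Request:
shift_gripper:
  steps: {"aperture":[0,0,0,0,0],"tx":[0.03,0.03,0.03,0.03,0],"ty":[0,0,0,0,0],"tz":[0,0,0,0,-0.04],"rx":[0,0,0,0,0],"ry":[0,0,0,0,0],"rz":[0,0,0,0,0]}

```text
time: 4.53
tool_pos: [0.473, -0.0243, 0.1531]
tool_rot: [-0.006, -0.002, 1.0, 0.001]
contact_force: [0.3, -0.2, 0.3]
gripper_width: -0.0
grasp_force: 0.0
```

Request:
shift_gripper:
  steps: {"aperture":[0,0,0,0,0],"tx":[0.04,0.02,0,0,0],"ty":[0,0,0,0,0],"tz":[-0.04,-0.04,0,0,0],"rx":[0,0,0,0,0],"ry":[0,0,0,0,0],"rz":[0,0,0,0,0]}

```text
time: 5.15
tool_pos: [0.4182, -0.0255, 0.2364]
tool_rot: [-0.002, -0.003, 1.0, 0.0]
contact_force: [0.6, 0.5, -0.3]
gripper_width: 0.003
grasp_force: 0.0
```

```bash
python3 -c "
from plant import manip, vision, sensors, workorder
import cv2
im=vision.grab_frame('scene');cv2.imwrite('pics/s2.png',im[:,:,::-1])
im=vision.grab_frame('top');cv2.imwrite('pics/t2.png',cv2.resize(im[135:240,215:435],None,fx=3.6,fy=3.6)[:,:,::-1])"
```

```text
(no output)
```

View pics/s2.png

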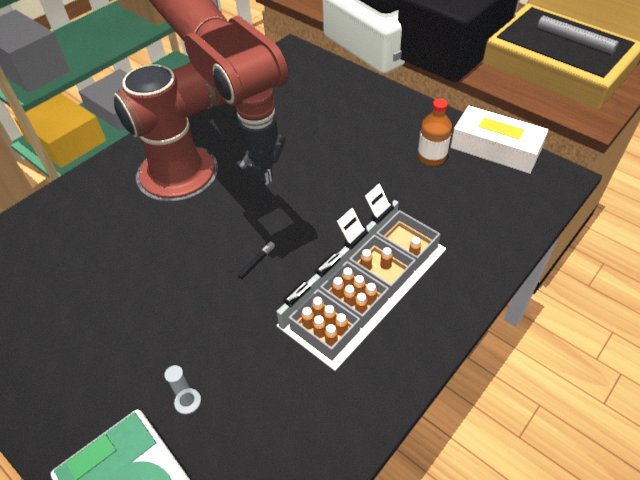

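View pics/t2.png

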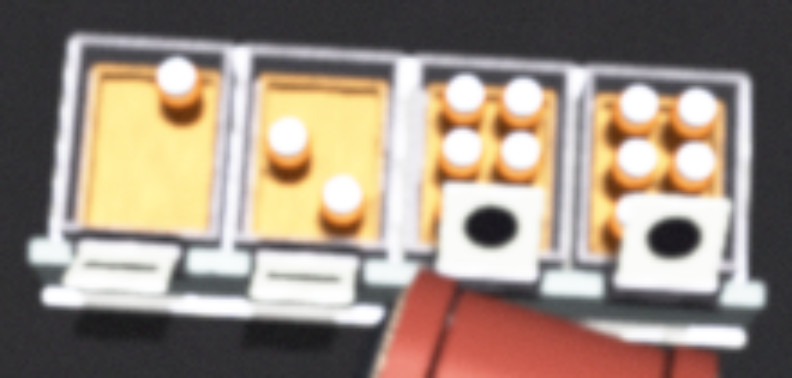

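Tags 3 and 4 show discs (crop 490,227 and 674,237) over the full bins, and tags 1 and 2 show bars. Bottles and bystanders haven't moved, and the robot is clear. Handing in.

```bash
python3 -c "
from plant import manip, vision, sensors, workorder
print(workorder.job_done())"
```

```text
the job is handed in; nothing more can be done
None
```

I pushed over the one wrong tag, on the third bin from the left (full), so both full bins now show discs and the other two show bars; nothing else visibly moved, and the job is handed in.

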